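# Hardness check of a rubber pad

### The job

Take the blue hardness gauge out of its stand and press it squarely down over the rubber pad in the green-ringed seat until its foot sits flat on the block, keep it pressed gently (about 15 N in all) for two seconds and note how far its sprung pin sinks into the rubber; let the pin touch nothing else. Set the gauge back upright in its stand, let go, and slide the black marker tab fully to the blue end if the pad is firm (the pin sank only about 2 mm) or fully to the orange end if it is soft (the pin sank about 6 mm). Do not upset the glassware.

Things in the scene. Friction and masses are not known exactly. Their poses are not given: they have to be found in the camera images.
- gauge_grip (a point): Hardness gauge (loose, about 0.27 kg), standing upright in its stand: blue housing 30 x 30 mm in section, from 14 to 86 mm above the foot's underside, so grip two opposite flat sides; steel foot under it, 36 mm in diameter and 14 mm high; an orange peak rod, 8 mm thick, stands 6.5 mm out of the top and up to 10 mm more after a reading. This point is on the gauge's axis, 55 mm above the underside of the foot. Axes: x and y square to the housing's sides, z up along the gauge.
- gauge_foot (a point): Centre of the flat underside of the gauge's foot; the same axes. A round sprung steel pin, 6 mm in diameter, sticks out 8 mm below it on the axis. The pin retracts up to 8.5 mm into the gauge; its spring needs about 0.6 N to start plus 1 N per mm, and the peak rod adds about 0.7 N. The foot is cushioned: it gives under 1 mm at 20 N.
- peak (a joint): Peak rod of the gauge (m): 0 at the start; it is pushed up by the pin and stays at the farthest that the pin has been pushed into the gauge. With the foot flat on the block it reads 8 mm minus the sink: about 6 mm on a firm pad, about 2 mm on a soft one. It is never reset, so touching anything else with the pin spoils it.
- stand_seat (a point): Gauge stand (fixed): aluminium plate 90 x 90 x 20 mm with a white rim, 46 mm square inside and 8 mm high, that locates the foot. This point is the centre of the plate's top inside the rim, on which the foot's underside rests (at 20 mm above the table), over a hole 24 mm wide for the pin. Axes along the plate's sides, z up.
- block_base: Dark base plate (fixed), 95 x 160 x 6 mm, origin under its centre, y along its length, carrying the pad block: aluminium, 75 x 140 mm; its level top is set 40 to 52 mm above the table, differently each time. Two black rubber pads, 24 mm in diameter, flush with its top, 32 mm either side of the centre: one firm (3.5 N per mm under the pin), one soft (0.5 N per mm), alike to look at, placed either way.
- test_seat (a point): On the axis of the pad to be tested (towards the block's +y end, in a green painted ring of 50 mm outer diameter), 40 mm above the table, the lowest that the block's top can be: the real top is 0 to 12 mm higher, so feel for it. The foot rests on the metal round the pad. Just before it lands the pin carries about 7 N on a firm pad, 3 N on a soft one; the rest of the push is on the foot: keep it well below 25 N.
- marker_top (a point): Centre of the top of the black marker tab, 28 mm (x) by 20 mm (y) and 40 mm high; its top is 54.5 mm above the table. It slides along its own y axis on a white track 40 mm wide, 150 mm long and 14 mm high; the blue end is towards +y, the orange end towards -y.
- marker (a joint): Position of the marker tab (m): 0 fully at the orange end, 0.100 fully at the blue end; about 1.5 N to slide; stays where it is left. Starts near the middle.
- marker_centre (a point): Centre of the marker's track, at the height of the table; y axis along the slide towards the blue end. The tab is over it when the joint reads 0.050.
- amber: Bystander: amber glass bottle, 72 mm in diameter and 150 mm high, origin under its centre; leave it standing.
- beaker: Bystander: glass beaker, 66 mm in diameter and 85 mm high, origin under its centre; leave it standing.
Things that resemble listed ones, but are neither listed nor needed, are in the scene too. Leave any red look-alike of the part that bears marker_top alone.

How it is judged:
On the way:
1. the gauge, upright and centred within 5 mm on the green-ringed pad, is held with its foot pressed on the block by 5 to 16 N for 1.5 s (horizontal distance between gauge_foot and test_seat below 0.005 m and angle between gauge_foot's own z axis and vertical below 0.09 rad and contact force between gauge and pad_block between 5 and 16 N), for 1.5 s.
At the end, for the whole second after the job is handed in: Gauge at rest in its stand, upright (5 degrees), foot within 10 mm of the seat centre and flat on it (3 mm). Peak rod at 4.8 to 7.2 mm (firm) and marker within 8 mm of the blue end, or peak rod at 0.8 to 3.4 mm (soft) and marker within 8 mm of the orange end (horizontal distance between gauge_foot and stand_seat below 0.01 m and z of gauge_foot in the frame of stand_seat between -0.003 and 0.003 m and angle between gauge_foot's own z axis and vertical below 0.09 rad and linear speed of gauge below 0.02 m/s and ((value of joint peak between 0.0048 and 0.0072 m and value of joint marker above 0.092 m) or (value of joint peak between 0.0008 and 0.0034 m and value of joint marker below 0.008 m))); the robot touches nothing.
It fails at once if the gauge is pressed on the pad block with more than 30 N (contact force between gauge and pad_block above 30 N).
It fails at once if the bottle or the beaker is pushed more than 30 mm or tipped (distance of any of amber, beaker from where it was at the start of the episode above 0.03 m or angle between any of amber, beaker's own z axis and vertical above 0.3 rad).
It also fails if it takes over 72 s, if anything falls off the work surface, if the arm or the gripper's body presses on something with over 40 N, if the wrist force passes 120 N, or if a joint passes its speed limit or range.

### The arm

A 6-joint arm with a two-finger parallel gripper is mounted at the origin on the work surface. World frame = base frame: x ahead of the robot, y to its left, z up, the work surface at z = 0. Lengths are in m, angles in rad, forces in N, time in s.
With the tool pointing down it reaches from about 0.275 to 0.775 m from the base axis. Payload 14.6 kg.
Tool frame: the origin (TCP) lies at the centre of the arm's flange, where the gripper is bolted on; the fingertips stand 173 mm ahead of it and the grasp point (between the pads) lies 155 mm ahead of it; z points along the fingers, y is the line along which they close (so a half turn about z gives the same grasp; the last joint's range is limited). The gripper opens to 85 mm and grips with 20 to 120 N. Pads are 22 mm wide; open, the fingers measure 114 mm over their backs; the gripper's body (76 mm by 85 mm) begins 54 mm behind the grasp point. The pads swing forward as they close: fully open they stand 13 mm farther back than shut.
Start: joints at [-1.289, 0.263, -0.048, 1.259, 0, 1.415], TCP at [0.222, -0.476, 0.405] pointing down, gripper open.
Joint ranges: [-2.65, 2.65], [-0.89, 1.7], [-1.18, 1.37], [-2.13, 2.11], [-1.35, 1.29], [-3.14, 3.14]. Speed limits (rad/s): [1.89, 1.89, 2.57, 2.79, 3.14, 3.14].

### API

Orientations are given as a rotation vector (axis times angle).
In Python, from workcell import bot gives the robot as it stands.
- The arm moves only by the tool jog_arm, never from a script. Its argument "deltas" is a list of rows, each a list of 5 numbers: the closure, from 0 (fully open) to 1 (shut), then the shift along the world's x, y, z in cm, then the turn about the world's z in rad. In form: [[hand, tx, ty, tz, yaw], ...]. A call has 1 to 20 rows; each row shifts and turns the commanded pose from where the row before left it; what a row does not reach is not made up. A row lasts 1/12 s, in which the tool goes at most 41.7 mm and 7.16 degrees, less where a joint would pass 70% of its speed; a pose out of reach is approached as far as the arm can. A call is refused whole if a number of a shift passes 4.17 or a number of a turn 0.125, either way. A call with a gripper value outside its range is refused whole. The fingers move at their own pace and stop on an object; "force" is the grip in N (left out, the last holds). Time passes only in rows, so rows that do not move let the fingers close. It gives the time, the measured TCP pose, the force, the opening and the grip force at its end, in the units of the state.
- bot.observe(): the state, without advancing time (a new reading comes with each control period).
- bot.read_camera(name): name is "scene" or "side" or "wrist"; returns (picture, depth): 420x560x3 uint8, blue, green, red; 420x560 float32, m along the optical axis (not along the pixel's ray), 0 where there is no reading.
- bot.calibration(name): a dict with "vfov" (degrees; the focal length in pixels is half the picture's height over the tangent of half this angle, whatever the lens; pixels are square), "cx", "cy" (the principal point, pixels), "D" ([k1, k2, p1, p2, k3] as OpenCV has them; the pictures are not rectified), "R" (3x3) and "t" (3): a world point X has camera coordinates R X + t; the wrist camera has in their place "T_tool_cam" (4x4, takes a point from camera to tool coordinates, whose origin is the TCP and whose axes are the flange's). Camera axes: x right, y down, z forward; pixel columns grow to the right and rows downward; lengths in m; the calibration is good to about 2 mm. A picture is of the moment at which its call begins: read the wrist's pose just before it. calibration takes no time and is no camera call.
- bot.close_job(): hands the job in; it is judged then, once.
The state is a dict: "clock": time; "joint_positions": joint angles; "joint_velocities": joint speeds; "joint_torque": joint torques, N m; "tcp_pos": TCP position; "eef_rot": TCP orientation; "force": force on the tool from outside, world axes, zero at the start; "torque": the same for the moment, N m; "width": finger opening in m; "finger_force": force on a finger pad.
Only numpy, scipy, OpenCV 4.12 (cv2) and the standard library are available. Lean on these libraries where they do the work, as an engineer would, in place of code of your own. Each camera call takes 0.05 s, during which the arm holds its last target. There are 200 camera calls.

## Working session

There is one attempt and no reset: what is moved stays moved. The work goes in short steps, Python scripts to look and compute and a tool call to move; the robot and the scene stay as the last step left them, time stands still between calls to the robot, and variables do not carry over. Pictures are saved under pics/ and viewed, at most 10 in all, crops included, and the job is handed in when it is done.

Besides the shell and the picture viewer there is one more tool, called after "Emit:" by a JSON object that holds its "fn" and its "kwargs", one argument or row to a line. jog_arm: Moves the arm, as the interface text tells. Its arguments: {"type":"object","properties":{"deltas":{"type":"array","items":{"type":"array","items":{"type":"number"}}},"force":{"type":"number"}},"required":["deltas"]}

```bash
mkdir -p pics; cat > h.py <<'E'
import numpy as np, cv2
from workcell import bot
def grab(n):
    s=bot.observe(); im,d=bot.read_camera(n); np.savez(f'pics/{n}.npz',im=im,d=d,p=s['tcp_pos'],r=s['eef_rot']); return im,d
def cam(n,s):
    c=bot.calibration(n); f=210/np.tan(np.radians(c['vfov'])/2)
    K=np.array([[f,0,c['cx']],[0,f,c['cy']],[0,0,1]])
    if 'R' in c: R,t=np.array(c['R']),np.array(c['t'])
    else:
        T=np.eye(4);T[:3,:3]=cv2.Rodrigues(np.array(s['r'],float))[0];T[:3,3]=s['p']
        W=np.linalg.inv(T@np.array(c['T_tool_cam'])); R,t=W[:3,:3],W[:3,3]
    return K,np.array(c['D'],float),R,t
def px(n,pts,z=None):
    """pixels -> world, by depth or on plane z"""
    s=np.load(f'pics/{n}.npz'); K,D,R,t=cam(n,s); out=[]
    for u,v in pts:
        q=cv2.undistortPoints(np.array([[[u,v]]],float),K,D)[0,0]; ray=np.array([q[0],q[1],1])
        if z is None:
            k=s['d'][int(v)-1:int(v)+2,int(u)-1:int(u)+2]; k=np.median(k[k>0]) if (k>0).any() else np.nan
        else:
            o=-R.T@t; k=(z-o[2])/(R.T@ray)[2]
        out.append(R.T@(ray*k-t))
    return np.array(out)
E
python3 - <<'E'
from h import *
for n in('scene','side'):
    im,d=grab(n); cv2.imwrite(f'pics/{n}0.png',cv2.resize(im,(800,600)))
s=bot.observe();print(s['tcp_pos'],s['eef_rot'],s['force'],s['width'],s['clock'])
for n in('scene','side'):
    K,D,R,t=cam(n,None);print(n,-R.T@t,R[2])
E
```

```text
[ 0.22206188 -0.4756157   0.40427345] [-3.06600378e+00 -6.80430587e-01  9.11922587e-05] [ 0.40937348 -0.1792902   0.50337021] 0.08589577236203418 0.1
scene [1.30293425 0.41042213 0.65094542] [-0.74878463 -0.35785438 -0.55790843]
side [ 0.49178141 -0.58317329  0.77144977] [ 0.04529717  0.6688582  -0.74200867]
```

View pics/scene0.png

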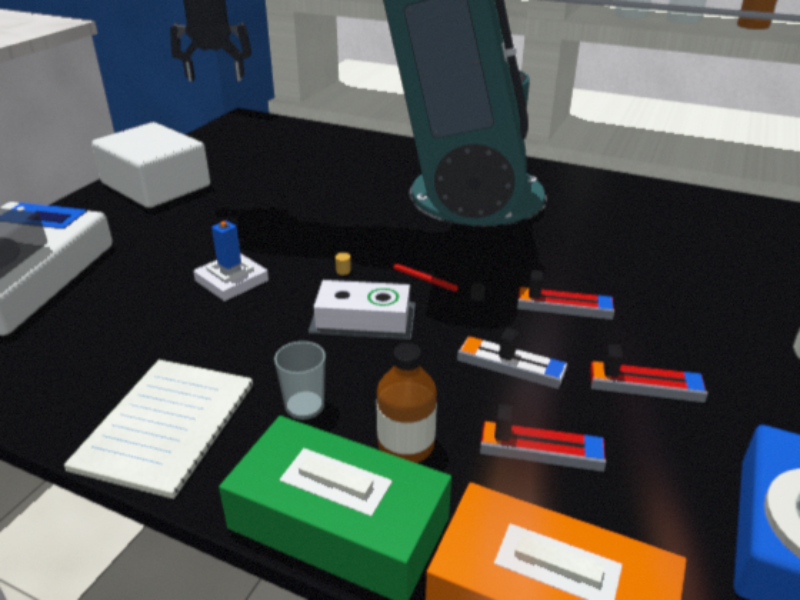

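View pics/side0.png

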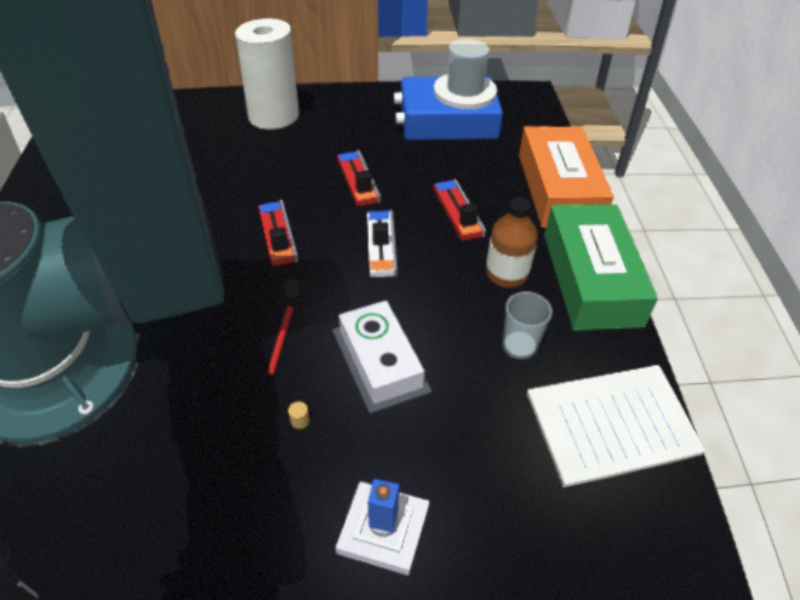

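The side picture shows the gauge rod at (383,491), the green-ringed pad at (372,326), the other pad at (388,360), and the white track with the marker top at about (381,222). The red tracks are the look-alikes.

```bash
python3 - <<'E'
from h import *
np.set_printoptions(precision=4,suppress=True)
a=lambda l:[(u*.7,v*.7) for u,v in l]
print('side: ring pad, other, gauge top, marker top, track blue, orange, stand corners L,T,R,B; amber cap; beaker floor')
print(px('side',a([(372,326),(388,360),(383,489),(381,222),(380,215),(381,268),(338,552),(361,484),(428,499),(408,571),(519,205),(520,345)])))
print('scene: ring pad, other, rod, marker top, blue, orange')
print(px('scene',a([(383,297),(342,295),(224,224),(510,335),(555,369),(470,347),(195,271),(267,269),(230,297)])))
# gauge blue top & stand plate via depth cloud
for n in('side','scene'):
    s=np.load(f'pics/{n}.npz');h=cv2.cvtColor(s['im'],cv2.COLOR_BGR2HSV);d=s['d']
    v,u=np.nonzero((d>0));P=px(n,np.c_[u,v][::1]) if 0 else None
    K,D,R,t=cam(n,s)
    q=cv2.undistortPoints(np.c_[u,v].astype(float)[:,None],K,D)[:,0]
    X=(np.c_[q,np.ones(len(q))]*d[v,u][:,None]-t)@R
    H=h[v,u]
    g=px(n,a([(383,489)] if n=='side' else [(224,224)]))[0]
    near=np.hypot(*(X[:,:2]-g[:2]).T)<.08
    for nm,m in(('bluetop',near&(X[:,2]>.102)&(X[:,2]<.112)),('plate',near&(X[:,2]>.015)&(X[:,2]<.0235))):
        if m.sum()<5: print(nm,m.sum());continue
        print(n,nm,m.sum(),X[m].mean(0),cv2.minAreaRect(X[m][:,:2].astype(np.float32)*1000))
    c=px(n,a([(372,326)] if n=='side' else [(383,297)]))[0]
    near=(np.hypot(*(X[:,:2]-c[:2]).T)<.13)&(X[:,2]>.034)&(X[:,2]<.06)
    print(n,'block',near.sum(),np.median(X[near],0),cv2.minAreaRect(X[near][:,:2].astype(np.float32)*1000))
    gr=near&(H[:,0]>45)&(H[:,0]<85)&(H[:,1]>90);print('green',gr.sum(),X[gr].mean(0),cv2.minAreaRect(X[gr][:,:2].astype(np.float32)*1000))
E
```

```text
side: ring pad, other, gauge top, marker top, track blue, orange, stand corners L,T,R,B; amber cap; beaker floor
[[ 0.4991  0.0147  0.0442]
 [ 0.5196 -0.0456  0.0418]
 [ 0.5033 -0.2707  0.1092]
 [ 0.5223  0.277   0.012 ]
 [ 0.5213  0.2975  0.0106]
 [ 0.5179  0.1629  0.0126]
 [ 0.4479 -0.3027  0.0076]
 [ 0.4772 -0.2099 -0.0023]
 [ 0.5615 -0.2355 -0.0007]
 [ 0.5295 -0.3316  0.0135]
 [ 0.7257  0.1551  0.1472]
 [ 0.7117 -0.0225  0.0344]]
scene: ring pad, other, rod, marker top, blue, orange
[[ 0.4947  0.0158  0.0413]
 [ 0.5183 -0.044   0.0425]
 [ 0.5017 -0.2707  0.1088]
 [ 0.5206  0.2277  0.0529]
 [ 0.5197  0.2969  0.0143]
 [ 0.5209  0.1706  0.0125]
 [ 0.5259 -0.3293  0.016 ]
 [ 0.4458 -0.2368 -0.0009]
 [ 0.5503 -0.2403  0.0022]]
side bluetop 320 [ 0.5027 -0.2743  0.1054] ((502.3789367675781, -273.4141845703125), (30.23573875427246, 29.715730667114258), 75.58294677734375)
side plate 1628 [ 0.5024 -0.2824  0.0189] ((502.5152282714844, -273.6429443359375), (93.06086730957031, 90.92018127441406), 69.8434066772461)
side block 2184 [ 0.5091 -0.0217  0.044 ] ((508.21392822265625, -12.679229736328125), (76.33493041992188, 145.13088989257812), 19.303911209106445)
green 61 [0.4979 0.0157 0.0446] ((498.467041015625, 14.99970531463623), (46.313262939453125, 44.7800407409668), 2.9770450592041016)
scene bluetop 89 [ 0.506  -0.2689  0.1053] ((504.17626953125, -270.9794616699219), (34.765296936035156, 29.42366600036621), 73.50820922851562)
scene plate 463 [ 0.5159 -0.262   0.019 ] ((503.83935546875, -271.8379211425781), (93.92237091064453, 93.63458251953125), 69.92733001708984)
scene block 1433 [ 0.5168 -0.01    0.0436] ((509.9763488769531, -13.307014465332031), (81.25218200683594, 141.04611206054688), 19.58383560180664)
green 37 [0.4985 0.0164 0.0444] ((496.4808349609375, 16.266788482666016), (43.71298599243164, 44.91252136230469), 62.141273498535156)
```

Emit:
{"fn": "jog_arm", "kwargs": {
  "deltas": [
    [0,2,1.45,0,0.063],
    [0,2,1.45,0,0.063],
    [0,2,1.45,0,0.063],
    [0,2,1.45,0,0.063],
    [0,2,1.45,0,0.063],
    [0,2,1.45,0,0.063],
    [0,2,1.45,0,0.063],
    [0,2,1.45,0,0.063],
    [0,2,1.45,0,0.063],
    [0,2,1.45,0,0.063],
    [0,2,1.45,0,0.063],
    [0,2,1.45,0,0.063],
    [0,2,1.45,0,0.063],
    [0,2,1.45,0,0.063],
    [0,0,0,0,0],
    [0,0,0,0,0],
    [0,0,0,0,0]
  ],
  "force": 40
}}

```text
clock: 1.52
tcp_pos: [0.5019, -0.2728, 0.4044]
eef_rot: [-2.483, -1.924, 0.001]
force: [0.1, 1.0, 0.4]
width: 0.0856
finger_force: 0.0
```

```bash
python3 - <<'E'
from h import *
im,d=grab('wrist'); cv2.imwrite('pics/w1.png',im)
s=bot.observe();print(s['tcp_pos'],s['eef_rot'],s['force'])
R=cv2.Rodrigues(np.array(s['eef_rot']))[0];print(np.degrees(np.arctan2(R[1,1],R[0,1])))
s=np.load('pics/wrist.npz');K,D,R,t=cam('wrist',s)
v,u=np.nonzero(s['d']>0);q=cv2.undistortPoints(np.c_[u,v].astype(float)[:,None],K,D)[:,0]
X=(np.c_[q,np.ones(len(q))]*s['d'][v,u][:,None]-t)@R
n=np.hypot(X[:,0]-.5025,X[:,1]+.2725)<.08
for lo,hi in((.099,.109),(.022,.032),(.015,.0215)):
    m=n&(X[:,2]>lo)&(X[:,2]<hi)
    if m.sum()>9:print(lo,m.sum(),X[m].mean(0),cv2.minAreaRect(X[m][:,:2].astype(np.float32)*1000))
E
```

```text
[ 0.50165636 -0.27303618  0.40453237] [-2.48378076e+00 -1.92303568e+00  4.78032875e-04] [-0.84348953 -0.61245137  0.91618069]
-14.503255757080849
0.099 839 [ 0.50360177 -0.26887515  0.10717138] ((502.9742126464844, -270.79107666015625), (29.750064849853516, 29.681015014648438), 74.27880096435547)
0.022 2467 [ 0.50401552 -0.26358742  0.0251994 ] ((502.50518798828125, -271.84210205078125), (89.91818237304688, 89.83935546875), 70.18846893310547)
0.015 1313 [ 0.50524362 -0.26460799  0.02089808] ((502.4613952636719, -272.05712890625), (90.5324935913086, 89.97762298583984), 70.35901641845703)
```

View pics/w1.png

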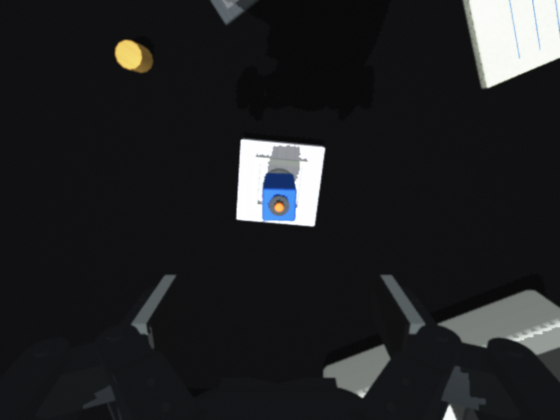

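The wrist picture shows the gauge top at (279,203), centred between the fingers with its sides parallel to them. I'm descending on it and closing the gripper.

Emit:
{"fn": "jog_arm", "kwargs": {
  "deltas": [
    [0,0.13,0.2,-1.8,-0.02],
    [0,0,0,-1.8,0],
    [0,0,0,-1.8,0],
    [0,0,0,-1.8,0],
    [0,0,0,-1.8,0],
    [0,0,0,-1.8,0],
    [0,0,0,-1.8,0],
    [0,0,0,-1.8,0],
    [0,0,0,-1.5,0],
    [0,0,0,-1.5,0],
    [0,0,0,0,0],
    [0,0,0,0,0],
    [0.4,0,0,0,0],
    [0.6,0,0,0,0],
    [0.8,0,0,0,0],
    [1,0,0,0,0],
    [1,0,0,0,0],
    [1,0,0,0,0],
    [1,0,0,0,0],
    [1,0,0,0,0]
  ],
  "force": 40
}}

```text
clock: 3.23
tcp_pos: [0.5035, -0.2707, 0.2313]
eef_rot: [2.501, 1.899, 0.0]
force: [-1.2, 0.8, 6.7]
width: 0.0296
finger_force: 44.9
```

Emit:
{"fn": "jog_arm", "kwargs": {
  "deltas": [
    [1,0,0,0,0],
    [1,0,0,0,0],
    [1,0,0,0,0],
    [1,0,0,0,0]
  ]
}}

```text
clock: 3.57
tcp_pos: [0.5035, -0.2708, 0.2312]
eef_rot: [2.501, 1.899, 0.0]
force: [-2.6, 0.6, 5.9]
width: 0.03
finger_force: 44.9
```

Emit:
{"fn": "jog_arm", "kwargs": {
  "deltas": [
    [1,0,0,0.3,0],
    [1,0,0,0.6,0],
    [1,0,0,1,0],
    [1,0,0,1.5,0],
    [1,0,0,1.6,0],
    [1,0,0,1.5,0],
    [1,0,0,1,0],
    [1,0,0,0.5,0],
    [1,0,0,0,0],
    [1,0,0,0,0]
  ]
}}

```text
clock: 4.4
tcp_pos: [0.5033, -0.2707, 0.3104]
eef_rot: [-2.502, -1.9, 0.0]
force: [0.4, -0.4, -3.4]
width: 0.0293
finger_force: 43.8
```

Emit:
{"fn": "jog_arm", "kwargs": {
  "deltas": [
    [1,0,0.8,0,0],
    [1,0,1.5,0,0],
    [1,0,2,0,0],
    [1,0,2,0,0],
    [1,0,2,0,0],
    [1,0,2,0,0],
    [1,0,2,0,0],
    [1,0,2,0,0],
    [1,0,2,0,0],
    [1,0,2,0,0],
    [1,0,2,0,0],
    [1,0,2,0,0],
    [1,-0.1,2,0,0],
    [1,-0.1,2,0,0],
    [1,-0.1,1.2,0,0],
    [1,-0.1,0.8,0,0],
    [1,-0.1,0.4,0,0],
    [1,0,0,0,0],
    [1,0,0,0,0],
    [1,0,0,0,0]
  ]
}}

```text
clock: 6.07
tcp_pos: [0.4985, 0.0157, 0.3107]
eef_rot: [2.503, 1.899, -0.0]
force: [0.2, 0.1, -2.4]
width: 0.0294
finger_force: 43.8
```

```bash
python3 - <<'E'
from h import *
np.set_printoptions(precision=4,suppress=True)
out=[]
for n,c in(('wrist',None),('side',(200,130)),('scene',(160,100))):
    im,d=grab(n)
    if c: im=im[c[1]:c[1]+150,c[0]:c[0]+200]; im=cv2.resize(im,(400,300),interpolation=cv2.INTER_CUBIC)
    else: im=cv2.resize(im,(400,300))
    out.append(im)
out.append(out[0]*0)
cv2.imwrite('pics/m2.png',np.vstack([np.hstack(out[:2]),np.hstack(out[2:])]))
s=bot.observe();print(s['tcp_pos'],s['force'],s['width'])
for n in ('wrist','side','scene'):
    s=np.load(f'pics/{n}.npz');K,D,R,t=cam(n,s)
    v,u=np.nonzero(s['d']>0);q=cv2.undistortPoints(np.c_[u,v].astype(float)[:,None],K,D)[:,0]
    X=(np.c_[q,np.ones(len(q))]*s['d'][v,u][:,None]-t)@R; H=cv2.cvtColor(s['im'],cv2.COLOR_BGR2HSV)[v,u].astype(int)
    near=np.hypot(X[:,0]-.51,X[:,1]+.013)<.1
    m=near&(abs(X[:,2]-.045)<.01)
    print(n,m.sum(),np.median(X[m][:,2]),cv2.minAreaRect(X[m][:,:2].astype(np.float32)*1000))
    g=m&(H[:,0]>45)&(H[:,0]<85)&(H[:,1]>90)
    if g.sum()>5: print('green',g.sum(),cv2.minAreaRect(X[g][:,:2].astype(np.float32)*1000))
    b=near&(H[:,0]>105)&(H[:,0]<125)&(H[:,1]>150)&(X[:,2]>.08)
    if b.sum()>5: print('blue',b.sum(),X[b].min(0),X[b].max(0))
E
```

```text
[0.4985 0.0157 0.3106] [ 0.1475 -0.0261 -3.9333] 0.02940434786841947
wrist 9809 0.046792494096916444 ((508.8321533203125, -12.534873962402344), (75.2139892578125, 140.59832763671875), 19.39066505432129)
green 440 ((500.3334655761719, 22.883922576904297), (37.766761779785156, 46.58614730834961), 74.1910400390625)
blue 8338 [ 0.4804 -0.002   0.1174] [0.5165 0.0338 0.2133]
side 2104 0.04394457704989665 ((508.338134765625, -13.280937194824219), (75.82115936279297, 144.0699005126953), 19.428085327148438)
green 51 ((498.0736999511719, 13.42772102355957), (43.141422271728516, 45.77291488647461), 81.32833862304688)
blue 504 [ 0.4799 -0.0487  0.1138] [0.5536 0.0326 0.5466]
scene 1412 0.043653278706776585 ((509.98992919921875, -13.227729797363281), (82.95101928710938, 141.4335479736328), 20.041624069213867)
green 39 ((497.8923645019531, 16.990713119506836), (41.81932830810547, 46.95054626464844), 44.7769775390625)
blue 391 [ 0.4819 -0.0037  0.1155] [0.5248 0.0326 0.2016]
```

View pics/m2.png

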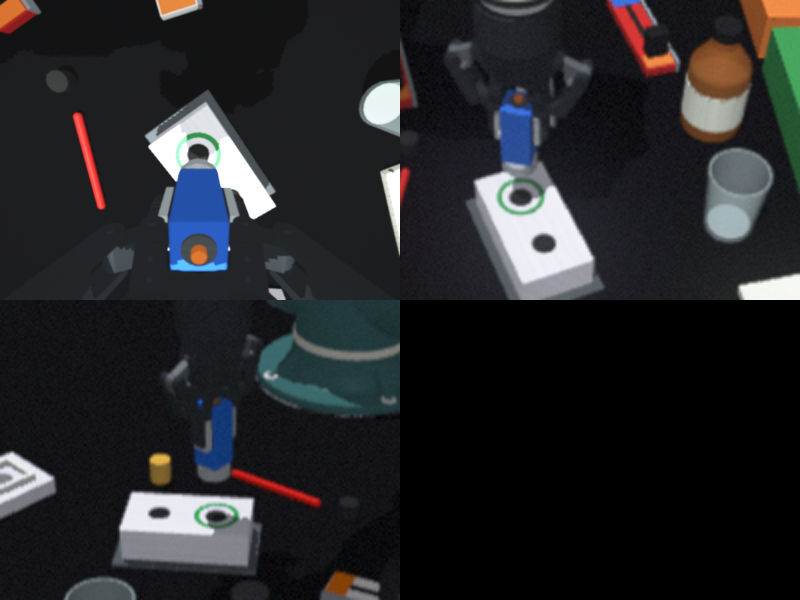

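Emit:
{"fn": "jog_arm", "kwargs": {
  "deltas": [
    [1,0,0.15,-0.5,0],
    [1,0,0,-1,0],
    [1,0,0,-1,0],
    [1,0,0,-0.8,0],
    [1,0,0,-0.4,0],
    [1,0,0,-0.3,0],
    [1,0,0,0,0],
    [1,0,0,0,0],
    [1,0,0,0,0],
    [1,0,0,0,0]
  ]
}}

```text
clock: 7.05
tcp_pos: [0.4985, 0.0178, 0.271]
eef_rot: [2.502, 1.899, 0.001]
force: [0.3, 0.1, -3.4]
width: 0.0292
finger_force: 43.8
```

Emit:
{"fn": "jog_arm", "kwargs": {
  "deltas": [
    [1,0,0,-0.1,0],
    [1,0,0,-0.1,0],
    [1,0,0,-0.1,0],
    [1,0,0,-0.1,0],
    [1,0,0,-0.1,0],
    [1,0,0,-0.1,0],
    [1,0,0,0,0],
    [1,0,0,0,0],
    [1,0,0,0,0]
  ]
}}

```text
clock: 7.8
tcp_pos: [0.4984, 0.0178, 0.2647]
eef_rot: [2.502, 1.9, 0.0]
force: [1.1, -0.1, -3.2]
width: 0.0296
finger_force: 43.8
```

Emit:
{"fn": "jog_arm", "kwargs": {
  "deltas": [
    [1,0,0,-0.1,0],
    [1,0,0,-0.1,0],
    [1,0,0,-0.1,0],
    [1,0,0,0,0],
    [1,0,0,0,0],
    [1,0,0,0,0]
  ]
}}

```text
clock: 8.3
tcp_pos: [0.4984, 0.0178, 0.2617]
eef_rot: [2.502, 1.9, 0.0]
force: [0.6, 0.1, -0.9]
width: 0.0295
finger_force: 43.9
```

Emit:
{"fn": "jog_arm", "kwargs": {
  "deltas": [
    [1,0,0,-0.1,0],
    [1,0,0,-0.1,0],
    [1,0,0,0,0],
    [1,0,0,0,0],
    [1,0,0,0,0]
  ]
}}

```text
clock: 8.72
tcp_pos: [0.4985, 0.0178, 0.2597]
eef_rot: [2.502, 1.9, 0.0]
force: [0.0, 1.0, -1.2]
width: 0.0295
finger_force: 44.1
```

Emit:
{"fn": "jog_arm", "kwargs": {
  "deltas": [
    [1,0,0,-0.1,0],
    [1,0,0,0,0],
    [1,0,0,0,0],
    [1,0,0,0,0]
  ]
}}

```text
clock: 9.05
tcp_pos: [0.4984, 0.0178, 0.2587]
eef_rot: [2.502, 1.9, 0.0]
force: [0.1, 0.2, -1.3]
width: 0.0295
finger_force: 44.2
```

Emit:
{"fn": "jog_arm", "kwargs": {
  "deltas": [
    [1,0,0,-0.1,0],
    [1,0,0,0,0],
    [1,0,0,0,0],
    [1,0,0,0,0]
  ]
}}

```text
clock: 9.38
tcp_pos: [0.4984, 0.0178, 0.2577]
eef_rot: [2.502, 1.9, 0.0]
force: [0.6, 0.2, -1.0]
width: 0.0296
finger_force: 44.2
```

Emit:
{"fn": "jog_arm", "kwargs": {
  "deltas": [
    [1,0,0,-0.1,0],
    [1,0,0,0,0],
    [1,0,0,0,0],
    [1,0,0,0,0]
  ]
}}

```text
clock: 9.72
tcp_pos: [0.4984, 0.0178, 0.2567]
eef_rot: [2.502, 1.9, 0.0]
force: [1.1, 0.4, 0.5]
width: 0.0297
finger_force: 44.3
```

Emit:
{"fn": "jog_arm", "kwargs": {
  "deltas": [
    [1,0,0,-0.05,0],
    [1,0,0,0,0],
    [1,0,0,0,0],
    [1,0,0,0,0]
  ]
}}

```text
clock: 10.05
tcp_pos: [0.4984, 0.0178, 0.2564]
eef_rot: [2.502, 1.9, 0.0]
force: [0.6, -0.3, 4.7]
width: 0.0294
finger_force: 44.9
```

Emit:
{"fn": "jog_arm", "kwargs": {
  "deltas": [
    [1,0,0,-0.05,0],
    [1,0,0,0,0],
    [1,0,0,0,0],
    [1,0,0,0,0]
  ]
}}

```text
clock: 10.38
tcp_pos: [0.4984, 0.0178, 0.2562]
eef_rot: [2.502, 1.9, 0.001]
force: [-2.6, 0.2, 12.7]
width: 0.0297
finger_force: 45.8
```

Emit:
{"fn": "jog_arm", "kwargs": {
  "deltas": [
    [1,0,0,0.02,0],
    [1,0,0,0,0],
    [1,0,0,0,0],
    [1,0,0,0,0]
  ]
}}

```text
clock: 10.72
tcp_pos: [0.4984, 0.0178, 0.2563]
eef_rot: [2.502, 1.9, 0.001]
force: [-2.0, 0.2, 9.3]
width: 0.0294
finger_force: 45.3
```

Emit:
{"fn": "jog_arm", "kwargs": {
  "deltas": [
    [1,0,0,0,0],
    [1,0,0,0,0],
    [1,0,0,0,0],
    [1,0,0,0,0],
    [1,0,0,0,0],
    [1,0,0,0,0],
    [1,0,0,0,0],
    [1,0,0,0,0],
    [1,0,0,0,0],
    [1,0,0,0,0],
    [1,0,0,0,0],
    [1,0,0,0,0],
    [1,0,0,0,0],
    [1,0,0,0,0],
    [1,0,0,0,0],
    [1,0,0,0,0],
    [1,0,0,0,0],
    [1,0,0,0,0],
    [1,0,0,0,0],
    [1,0,0,0,0]
  ]
}}

```text
clock: 12.38
tcp_pos: [0.4984, 0.0178, 0.2562]
eef_rot: [2.502, 1.9, 0.0]
force: [-1.6, 0.4, 8.1]
width: 0.03
finger_force: 45.3
```

Emit:
{"fn": "jog_arm", "kwargs": {
  "deltas": [
    [1,0,0,0,0],
    [1,0,0,0,0],
    [1,0,0,0,0],
    [1,0,0,0,0],
    [1,0,0,0,0],
    [1,0,0,0,0]
  ]
}}

```text
clock: 12.88
tcp_pos: [0.4984, 0.0178, 0.2562]
eef_rot: [2.502, 1.9, 0.0]
force: [-1.4, 1.2, 9.1]
width: 0.0295
finger_force: 45.3
```

Emit:
{"fn": "jog_arm", "kwargs": {
  "deltas": [
    [1,0,0,0.2,0],
    [1,0,0,0.4,0],
    [1,0,0,0.8,0],
    [1,0,0,1,0],
    [1,0,0,1,0],
    [1,0,0,1,0],
    [1,0,0,0.7,0],
    [1,0,0,0.3,0],
    [1,0,0,0,0],
    [1,0,0,0,0],
    [1,0,0,0,0]
  ]
}}

```text
clock: 13.8
tcp_pos: [0.4982, 0.0178, 0.3094]
eef_rot: [-2.502, -1.899, 0.001]
force: [0.4, -0.6, -2.8]
width: 0.0296
finger_force: 43.8
```

```bash
python3 - <<'E'
from h import *
import shutil
def rod(n):
    s=np.load(f'pics/{n}.npz');K,D,R,t=cam('wrist',s)
    T=np.array(bot.calibration('wrist')['T_tool_cam'])
    v,u=np.nonzero(s['d']>0);q=cv2.undistortPoints(np.c_[u,v].astype(float)[:,None],K,D)[:,0]
    X=(np.c_[q,np.ones(len(q))]*s['d'][v,u][:,None])@T[:3,:3].T+T[:3,3]; H=cv2.cvtColor(s['im'],cv2.COLOR_BGR2HSV)[v,u].astype(int)
    near=np.hypot(X[:,0],X[:,1])<.02
    o=near&(H[:,0]<20)&(H[:,1]>120)&(X[:,2]<.14); b=near&(H[:,0]>95)&(H[:,0]<130)&(H[:,1]>120)&(X[:,2]<.14)
    print(o.sum(),b.sum(),np.percentile(X[o][:,2],[2,10,50,90]),np.percentile(X[b][:,2],[2,10,50]))
rod('wrist'); shutil.copy('pics/wrist.npz','pics/wrist_before.npz')
grab('wrist');rod('wrist')
a=np.load('pics/wrist_before.npz')['im'];b=np.load('pics/wrist.npz')['im']
cv2.imwrite('pics/rod.png',np.hstack([cv2.resize(i[310:400,220:340],(400,300),interpolation=cv2.INTER_CUBIC) for i in(a,b)]))
print(bot.observe()['tcp_pos'],bot.observe()['force'])
E
```

```text
551 5882 [0.11621139 0.11668931 0.11760957 0.12108912] [0.12240156 0.12308906 0.12410103]
611 5847 [0.11486998 0.11520199 0.11615218 0.1204822 ] [0.12242217 0.12309232 0.12410264]
[0.49822417 0.01783987 0.30938893] [-0.70441653 -0.40631344 -2.88353806]
```

View pics/rod.png

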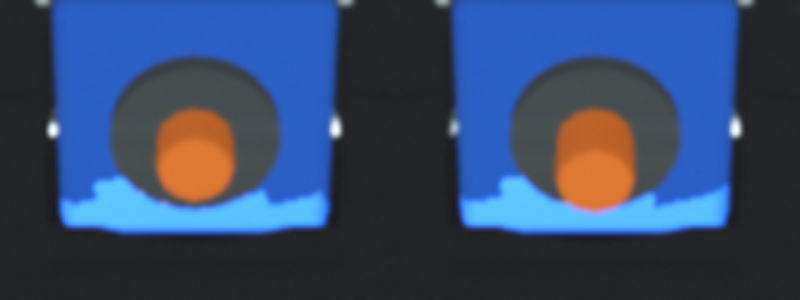

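The rod's orange top moved from about (195,170) to (595,180) in the paired crop. By depth the rod rose about 1.5–2 mm, so the pad is soft and the marker goes to the orange end. Next I return the gauge to its stand.

Emit:
{"fn": "jog_arm", "kwargs": {
  "deltas": [
    [1,0.1,-0.8,0.1,0],
    [1,0.1,-1.5,0,0],
    [1,0.1,-2,0,0],
    [1,0.1,-2,0,0],
    [1,0.08,-2,0,0],
    [1,0,-2,0,0],
    [1,0,-2,0,0],
    [1,0,-2,0,0],
    [1,0,-2,0,0],
    [1,0,-2,0,0],
    [1,0,-2,0,0],
    [1,0,-2,0,0],
    [1,0,-2,0,0],
    [1,0,-2,0,0],
    [1,0,-1.5,0,0],
    [1,0,-0.8,0,0],
    [1,0,-0.3,0,0],
    [1,0,0,0,0],
    [1,0,0,0,0],
    [1,0,0,0,0]
  ]
}}

```text
clock: 15.52
tcp_pos: [0.5032, -0.2704, 0.3109]
eef_rot: [-2.501, -1.901, -0.0]
force: [-0.1, 0.7, -2.7]
width: 0.0298
finger_force: 43.7
```

```bash
python3 - <<'E'
from h import *
grab('wrist'); s=np.load('pics/wrist.npz');K,D,R,t=cam('wrist',s)
v,u=np.nonzero(s['d']>0);q=cv2.undistortPoints(np.c_[u,v].astype(float)[:,None],K,D)[:,0]
X=(np.c_[q,np.ones(len(q))]*s['d'][v,u][:,None]-t)@R; H=cv2.cvtColor(s['im'],cv2.COLOR_BGR2HSV)[v,u].astype(int)
n=(np.hypot(X[:,0]-.5025,X[:,1]+.272)<.08)&(X[:,2]>.015)&(X[:,2]<.033)
print(s['p'],n.sum(),cv2.minAreaRect(X[n][:,:2].astype(np.float32)*1000))
# marker region from the earlier scene picture
for nm in('scene','side'):
    s=np.load(f'pics/{nm}.npz');K,D,R,t=cam(nm,s)
    v,u=np.nonzero(s['d']>0);q=cv2.undistortPoints(np.c_[u,v].astype(float)[:,None],K,D)[:,0]
    X=(np.c_[q,np.ones(len(q))]*s['d'][v,u][:,None]-t)@R
    n=(abs(X[:,0]-.52)<.05)&(abs(X[:,1]-.23)<.11)
    for lo,hi in((.009,.018),(.045,.06)):
        m=n&(X[:,2]>lo)&(X[:,2]<hi)
        if m.sum()>5: print(nm,lo,m.sum(),X[m].mean(0),cv2.minAreaRect(X[m][:,:2].astype(np.float32)*1000))
    # other tabs
    m=(X[:,2]>.046)&(X[:,2]<.06)&(X[:,0]>.3)&(X[:,0]<.75)&(X[:,1]>.1)&(X[:,1]<.45)
    print(np.unique(np.round(X[m][:,:2]/.04).astype(int),axis=0).tolist())
E
```

```text
[ 0.50321083 -0.2704068   0.31094669] 8454 ((502.6330261230469, -272.0125732421875), (90.29064178466797, 90.30827331542969), 70.23621368408203)
scene 0.009 986 [0.52507977 0.23757439 0.01354607] ((521.89306640625, 234.0406494140625), (48.46287155151367, 149.94403076171875), 0.2680959105491638)
scene 0.045 111 [0.52260879 0.22666931 0.05158027] ((519.4835205078125, 225.97999572753906), (32.953250885009766, 19.899404525756836), 0.0958535298705101)
[[8, 5], [9, 5], [9, 6], [12, 9], [13, 5], [13, 6], [13, 9], [17, 6], [17, 7], [18, 5], [19, 3], [19, 5]]
side 0.009 23 [0.53015718 0.19333935 0.0138524 ] ((527.893798828125, 186.480712890625), (43.39448165893555, 62.7820930480957), 15.565905570983887)
[[8, 5], [8, 6], [9, 5], [9, 6], [16, 7], [17, 3], [17, 4], [17, 6], [17, 7], [18, 3], [19, 3]]
```

Emit:
{"fn": "jog_arm", "kwargs": {
  "deltas": [
    [1,0,-0.1,-0.5,0],
    [1,0,0,-1,0],
    [1,0,0,-1.2,0],
    [1,0,0,-1.2,0],
    [1,0,0,-1.2,0],
    [1,0,0,-1,0],
    [1,0,0,-0.6,0],
    [1,0,0,-0.4,0],
    [1,0,0,-0.3,0],
    [1,0,0,-0.2,0],
    [1,0,0,-0.1,0],
    [1,0,0,-0.1,0],
    [1,0,0,0,0],
    [1,0,0,0,0],
    [1,0,0,0,0]
  ]
}}

```text
clock: 16.82
tcp_pos: [0.5032, -0.2722, 0.2331]
eef_rot: [2.502, 1.899, 0.0]
force: [-0.2, -0.5, -3.6]
width: 0.0296
finger_force: 43.8
```

Emit:
{"fn": "jog_arm", "kwargs": {
  "deltas": [
    [1,0,0,-0.1,0],
    [1,0,0,-0.08,0],
    [1,0,0,0,0],
    [1,0,0,0,0],
    [1,0,0,0,0]
  ]
}}

```text
clock: 17.23
tcp_pos: [0.5032, -0.2722, 0.2313]
eef_rot: [2.502, 1.9, 0.0]
force: [-1.3, 0.6, 4.0]
width: 0.0298
finger_force: 44.6
```

Emit:
{"fn": "jog_arm", "kwargs": {
  "deltas": [
    [0.6,0,0,0,0],
    [0.5,0,0,0,0],
    [0.4,0,0,0,0],
    [0,0,0,0,0],
    [0,0,0,0,0],
    [0,0,0,0,0],
    [0,0,0,0,0],
    [0,0,0,1,0],
    [0,0,0,2,0],
    [0,0,0,2,0],
    [0,0,0,2,0],
    [0,0,0,2,0],
    [0,0,0,2,0],
    [0,0,0,2,0],
    [0,0,0,2,0],
    [0,0,0,1,0],
    [0,0,0,0,0],
    [0,0,0,0,0]
  ]
}}

```text
clock: 18.73
tcp_pos: [0.5031, -0.2722, 0.3915]
eef_rot: [2.501, 1.899, 0.0]
force: [-0.1, -0.6, -1.3]
width: 0.0853
finger_force: 0.0
```

```bash
python3 - <<'E'
from h import *
grab('wrist'); s=np.load('pics/wrist.npz');K,D,R,t=cam('wrist',s)
v,u=np.nonzero(s['d']>0);q=cv2.undistortPoints(np.c_[u,v].astype(float)[:,None],K,D)[:,0]
X=(np.c_[q,np.ones(len(q))]*s['d'][v,u][:,None]-t)@R
for lo,hi in((.1,.1095),(.015,.033)):
    n=(np.hypot(X[:,0]-.5025,X[:,1]+.272)<.08)&(X[:,2]>lo)&(X[:,2]<hi)
    print(s['p'],n.sum(),np.median(X[n][:,2]),cv2.minAreaRect(X[n][:,:2].astype(np.float32)*1000))
im,_=grab('side');cv2.imwrite('pics/s3.png',cv2.resize(im[80:420,150:400],(588,600+200))[:600] if 0 else cv2.resize(im,(800,600)))
E
```

```text
[ 0.50314852 -0.2721793   0.39154166] 1021 0.10765131431957739 ((502.6880798339844, -272.4900207519531), (30.486108779907227, 29.99652099609375), 74.85389709472656)
[ 0.50314852 -0.2721793   0.39154166] 5052 0.02201643291502068 ((502.48065185546875, -272.0421447753906), (90.48711395263672, 90.0682373046875), 70.30352020263672)
```

View pics/s3.png

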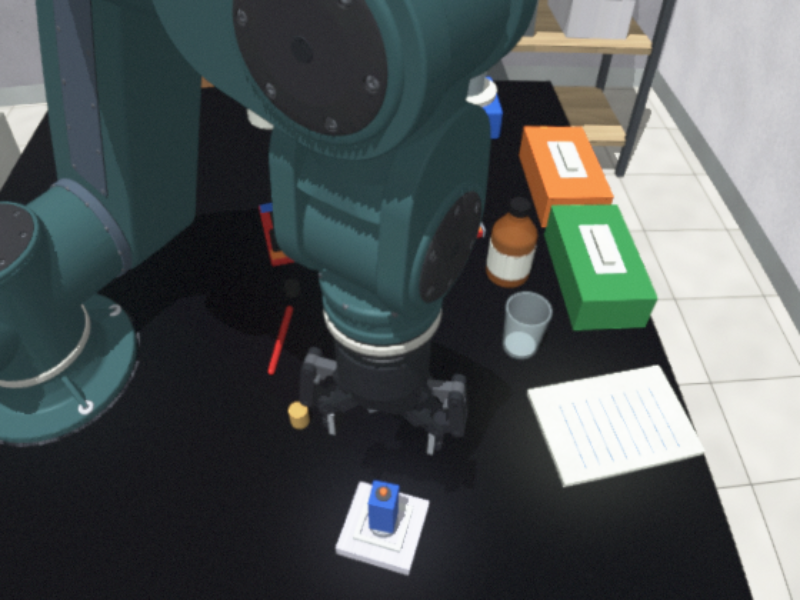

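The gauge stands upright in its stand at (383,505) and the glassware is undisturbed. Next is the marker.

Emit:
{"fn": "jog_arm", "kwargs": {
  "deltas": [
    [0,0,1.5,0,0],
    [0,0.1,2.5,0,0.015],
    [0,0.1,2.6,0,0.015],
    [0,0.1,2.6,0,0.015],
    [0,0.1,2.6,0,0.015],
    [0,0.1,2.6,0,0.015],
    [0,0.1,2.6,0,0.015],
    [0,0.1,2.6,0,0.015],
    [0,0.1,2.6,0,0.015],
    [0,0.1,2.6,0,0.015],
    [0,0.1,2.6,0,0.015],
    [0,0.1,2.6,0,0.015],
    [0,0.1,2.6,0,0.015],
    [0,0.1,2.6,0,0.015],
    [0,0.1,2.6,0,0.015],
    [0,0.1,2.6,0,0.015],
    [0,0.1,2.6,0,0.015],
    [0,0.1,2.6,0,0.015],
    [0,0.05,2,0,0.015],
    [0,0,1,0,0]
  ],
  "force": 25
}}

```text
clock: 20.5
tcp_pos: [0.5198, 0.2163, 0.3903]
eef_rot: [-2.22, -2.221, 0.001]
force: [-0.0, 0.1, -0.5]
width: 0.0853
finger_force: 0.0
```

Emit:
{"fn": "jog_arm", "kwargs": {
  "deltas": [
    [0,0,1,-1,0],
    [0,0,0.8,-1,0.015],
    [0,0,0,-1,0],
    [0,0,0,-1,0],
    [0,0,0,0,0],
    [0,0,0,0,0]
  ]
}}

```text
clock: 21.0
tcp_pos: [0.5204, 0.2314, 0.3501]
eef_rot: [-2.207, -2.235, 0.003]
force: [-0.3, 0.3, -0.1]
width: 0.0854
finger_force: 0.0
```

```bash
python3 - <<'E'
from h import *
im,_=grab('wrist');cv2.imwrite('pics/w4.png',im); s=np.load('pics/wrist.npz');K,D,R,t=cam('wrist',s)
v,u=np.nonzero(s['d']>0);q=cv2.undistortPoints(np.c_[u,v].astype(float)[:,None],K,D)[:,0]
X=(np.c_[q,np.ones(len(q))]*s['d'][v,u][:,None]-t)@R
T=cv2.Rodrigues(s['r'])[0];print(s['p'],np.degrees(np.arctan2(T[1,1],T[0,1])))
for lo,hi in((.05,.06),(.008,.02)):
    n=(abs(X[:,0]-.52)<.05)&(abs(X[:,1]-.23)<.11)&(X[:,2]>lo)&(X[:,2]<hi)
    print(n.sum(),np.median(X[n][:,2]),cv2.minAreaRect(X[n][:,:2].astype(np.float32)*1000))
E
```

```text
[0.52039914 0.23135243 0.35012232] 0.7212521581801074
704 0.05574868027098806 ((518.046875, 227.20135498046875), (27.20514488220215, 19.903610229492188), 1.259347677230835)
5856 0.01622418624149295 ((520.0763549804688, 234.68429565429688), (44.144187927246094, 149.38734436035156), 0.14210283756256104)
```

View pics/w4.png

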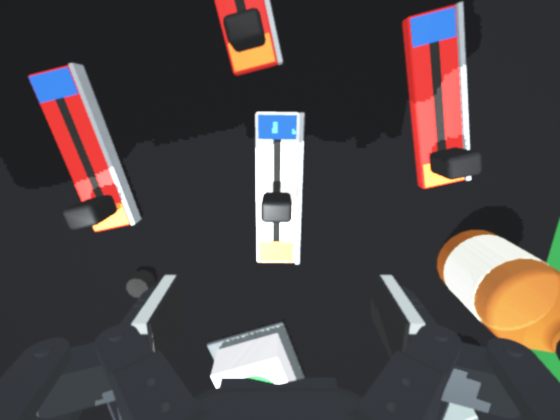

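The wrist picture shows the white-track tab at (277,207), orange end at (277,252) and blue end at (277,126). The fingers straddle it and the red tracks are well clear. I'm descending to grip it.

Emit:
{"fn": "jog_arm", "kwargs": {
  "deltas": [
    [0,-0.19,-0.4,-1.5,-0.012],
    [0,0,0,-2,0],
    [0,0,0,-2,0],
    [0,0,0,-2,0],
    [0,0,0,-2,0],
    [0,0,0,-2,0],
    [0,0,0,-2,0],
    [0,0,0,-1.2,0],
    [0,0,0,-0.6,0],
    [0,0,0,0,0],
    [0,0,0,0,0],
    [0.4,0,0,0,0],
    [0.6,0,0,0,0],
    [0.8,0,0,0,0],
    [1,0,0,0,0],
    [1,0,0,0,0],
    [1,0,0,0,0],
    [1,0,0,0,0],
    [1,0,0,0,0],
    [1,0,0,0,0]
  ],
  "force": 25
}}

```text
clock: 22.72
tcp_pos: [0.5185, 0.2278, 0.1985]
eef_rot: [-2.22, -2.223, 0.0]
force: [-4.1, 0.9, 8.2]
width: 0.0276
finger_force: 27.2
```

Emit:
{"fn": "jog_arm", "kwargs": {
  "deltas": [
    [1,0,0,0,0],
    [1,0,0,0,0],
    [1,0,-0.3,0,0],
    [1,0,-0.4,0,0],
    [1,0,-0.4,0,0],
    [1,0,-0.4,0,0],
    [1,0,-0.4,0,0],
    [1,0,-0.4,0,0],
    [1,0,-0.4,0,0],
    [1,0,-0.4,0,0],
    [1,0,-0.4,0,0],
    [1,0,-0.2,0,0],
    [1,0,-0.1,0,0],
    [1,0,0,0,0],
    [1,0,0,0,0]
  ]
}}

```text
clock: 23.97
tcp_pos: [0.5185, 0.1897, 0.1985]
eef_rot: [-2.22, -2.222, 0.0]
force: [-4.3, -1.3, 8.6]
width: 0.0274
finger_force: 27.2
```

Emit:
{"fn": "jog_arm", "kwargs": {
  "deltas": [
    [1,0,-0.1,0,0],
    [1,0,-0.1,0,0],
    [1,0,-0.1,0,0],
    [1,0,-0.1,0,0],
    [1,0,-0.1,0,0],
    [1,0,0,0,0],
    [1,0,0,0,0]
  ]
}}

```text
clock: 24.55
tcp_pos: [0.5185, 0.1852, 0.1985]
eef_rot: [-2.219, -2.222, -0.002]
force: [-4.7, 4.7, 6.6]
width: 0.0276
finger_force: 27.1
```

Emit:
{"fn": "jog_arm", "kwargs": {
  "deltas": [
    [1,0,-0.1,0,0],
    [1,0,-0.1,0,0],
    [1,0,0,0,0],
    [1,0,0,0,0]
  ]
}}

```text
clock: 24.88
tcp_pos: [0.5185, 0.1842, 0.1985]
eef_rot: [-2.216, -2.221, -0.006]
force: [-4.4, 18.1, 5.9]
width: 0.0279
finger_force: 26.9
```

The stop was reached: 18 N, and the tab travelled as far as expected. I'm easing off, opening and rising.

Emit:
{"fn": "jog_arm", "kwargs": {
  "deltas": [
    [1,0,0.15,0,0],
    [0.6,0,0,0,0],
    [0.4,0,0,0,0],
    [0,0,0,0,0],
    [0,0,0,0,0],
    [0,0,0,0,0],
    [0,0,0,0,0],
    [0,0,0,1,0],
    [0,0,0,2,0],
    [0,0,0,2,0],
    [0,0,0,2,0],
    [0,0,0,2,0],
    [0,0,0,2,0],
    [0,0,0,2,0],
    [0,0,0,1,0],
    [0,0,0,0,0],
    [0,0,0,0,0],
    [0,0,0,0,0]
  ]
}}

```text
clock: 26.38
tcp_pos: [0.5185, 0.1842, 0.3375]
eef_rot: [-2.22, -2.222, 0.001]
force: [-0.1, -0.7, 0.4]
width: 0.0853
finger_force: 0.0
```

```bash
python3 - <<'E'
from h import *
grab('wrist'); s=np.load('pics/wrist.npz');K,D,R,t=cam('wrist',s)
v,u=np.nonzero(s['d']>0);q=cv2.undistortPoints(np.c_[u,v].astype(float)[:,None],K,D)[:,0]
X=(np.c_[q,np.ones(len(q))]*s['d'][v,u][:,None]-t)@R
for lo,hi in((.05,.06),(.008,.02)):
    n=(abs(X[:,0]-.52)<.05)&(abs(X[:,1]-.23)<.11)&(X[:,2]>lo)&(X[:,2]<hi)
    print(n.sum(),cv2.minAreaRect(X[n][:,:2].astype(np.float32)*1000))
im,_=grab('scene');cv2.imwrite('pics/s5.png',cv2.resize(im,(800,600)));print(bot.observe()['tcp_pos'])
E
```

```text
756 ((518.2564086914062, 185.34378051757812), (27.59007453918457, 18.879253387451172), 0.1888275444507599)
7450 ((520.1334228515625, 234.1778564453125), (44.042503356933594, 148.8289031982422), 0.05022665113210678)
[0.51855035 0.18421873 0.33724771]
```

View pics/s5.png

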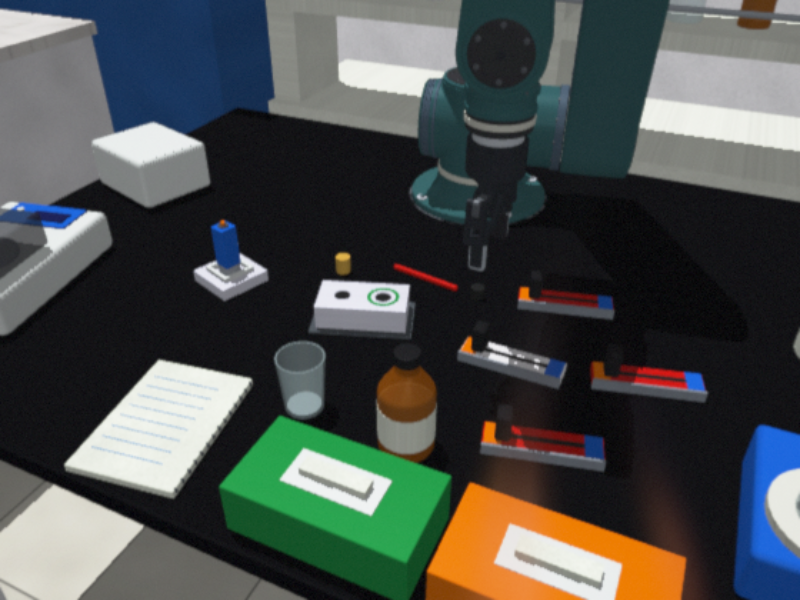

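The tab is at the orange end (481,330), the gauge is upright at (226,245), and the glassware is standing. I'm handing the job in.

```bash
python3 -c "
from workcell import bot
print(bot.close_job())"
```

```text
the job is handed in; nothing more can be done
None
```

The green-ringed pad read soft (the peak rod rose about 1.5–2 mm, so the pin sank about 6 mm): I held the gauge on it at about 12 N for just over 2 s, set it back upright in its stand, slid the marker to the orange end, left the glassware standing and handed the job in; no verdict was returned.

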